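Bolt the test board into its fixture

ROBOT

A 6-joint arm with a two-finger parallel gripper is mounted at the origin on the work surface; the furniture and walls round the work are solid. World frame = base frame: x ahead of the robot, y to its left, z up, the work surface at z = 0. Lengths are in m, angles in rad, forces in N, time in s.
With the tool pointing down it reaches from about 0.25 to 0.775 m from the base axis. Payload 4 kg.
Tool frame: the origin (TCP) lies at the very end of the fingers, on their centre line; the grasp point (between the pads) lies 19 mm behind it; z points along the fingers, y is the line along which they close (so a half turn about z gives the same grasp; the last joint's range is limited). The gripper opens to 94 mm and grips with 3 to 60 N. Pads are 16 mm wide; open, the fingers measure 119 mm over their backs; the gripper's body (75 mm by 177 mm) begins 78 mm behind the grasp point.
Start: joints at [1.112, 0.087, 1.371, -0, 1.684, -0.103], TCP at [0.192, 0.516, 0.206] pointing down, gripper open.
Joint ranges: [-3.1, 3.1], [-0.76, 2.03], [0.27, 2.55], [-1.08, 4.22], [0.17, 2.65], [-2.57, 2.57]. Speed limits (rad/s): [2.79, 2.79, 3.14, 3.14, 3.14, 3.14].

INTERFACE

Orientations are given as [roll, pitch, yaw] about the fixed x, y, z axes, in that order (R = Rz(yaw) Ry(pitch) Rx(roll)).
In Python, from bench import robot gives the robot as it stands. The module is installed in compiled form; this text tells all that it offers.
- The arm moves only by the tool move_arm, never from a script. Its argument "deltas" is one flat list of numbers, 7 for each row, row after row: the turn, a rotation vector about the tool's x, y, z in rad, then the shift along the tool's x, y, z in cm, then the closure, from -1 (fully open) to 1 (shut). A call has 1 to 8 rows; each row is the pose to reach, as a shift and turn from the pose commanded when the call began, along the tool's axes at that moment; what a row does not reach only later rows make up. A row lasts 1/10 s, in which the tool goes at most 50 mm and 8.59 degrees, less where a joint would pass 70% of its speed; a pose out of reach is approached as far as the arm can. A call with a gripper value outside its range is refused whole. The fingers move at their own pace and stop on an object; the grip force is fixed at half the most. Time passes only in rows, so rows that repeat a pose let the fingers close. It gives the time, the measured TCP pose, the force, the opening and the grip force at its end, in the units of the state.
- robot.get_obs(): the state, without advancing time (a new reading comes with each control period).
- robot.snapshot(name): name is "side" or "top" or "wrist"; returns a dict with "image" (420x560x3 uint8, red, green, blue), "depth" (420x560 float32, m along the optical axis (not along the pixel's ray), 0 where there is no reading), "fov_y" (degrees; the focal length in pixels is half the picture's height over the tangent of half this angle, whatever the lens; pixels are square), "cx", "cy" (the principal point, pixels), "origin" and "orientation" of the camera in the world; the wrist camera has in their place "T_tool_cam" (4x4, takes a point from camera to tool coordinates, whose origin is the TCP and whose axes are the flange's). Camera axes: x right, y up, looking along -z (the intrinsics and any distortion apply to the point x, -y, -z); pixel columns grow to the right and rows downward; lengths in m; the calibration is good to about 2 mm. A picture is of the moment at which its call begins: read the wrist's pose just before it.
- robot.close_job(): hands the job in; it is judged then, once.
The state is a dict: "time": time; "joint_positions": joint angles; "qvel": joint speeds; "joint_torque": joint torques, N m; "tool_pos": TCP position; "ee_rot": TCP orientation; "wrist_force": force on the tool from outside, world axes, zero at the start; "wrist_torque": the same for the moment, N m; "width": finger opening in m; "finger_force": force on a finger pad.
Only numpy, scipy, OpenCV 4.12 (cv2) and the standard library are available. Lean on these libraries where they do the work, as an engineer would, in place of code of your own. Each camera call takes 0.05 s, during which the arm holds its last target. There are 200 camera calls.

TASK

The loose steel slide bolt locks the test board into its fixture. Lay the bolt in the fixture's open guide, rounded tip towards the keeper but still short of it, and let go; then push it across, over the board, until its tip is fully through the keeper and its upright tab is up against the guide. Keep the board in its nest, leave the other things on the desk where they are, and let go of the bolt at the end.

Things in the scene. Friction and masses are not known exactly. Their poses are not given: they have to be found in the camera images.
- fixture: Board fixture fixed to the desk: aluminium base 260x72 mm, 10 mm thick, on it in line (fixture x, mm): guide bed -150 to 0, rear cheeks -140 to -120, front cheeks -60 to 0, board nest 0 to 60 (108 mm across), keeper 60 to 80. Origin at desk level, z up, x along the guide towards the keeper, y across. Home, the bolt's tab stops solidly against the front cheeks' rear ends and its tip is at x 88.
- bolt: Loose plain steel slide bolt, 160 mm long, about 0.15 to 0.31 kg: flat bar 20 wide (y), 12 thick, with a half-round tip at one end (+x) and an upright tab on top of the other end. Origin at the middle of the bar's underside (bolt x -80 to 80), x towards the tip, z up. Centre of mass at x about -13 mm. It lies on the desk tab up.
- bolt_tip (a point): The bolt's rounded tip, at the end of the bar: bolt x +80 mm, mid-thickness (6 mm above the underside).
- bolt_tab (a point): Point in the upper part of the bolt's tab, at bolt x -74, 36 mm above the bar's underside. The tab is a block 12 mm along x (-80 to -68), 30 mm across (y), from 12 to 46 mm above the underside.
- guide_mid (a point): Top of the guide's steel bed, midway between the cheek pairs: fixture x -90, y 0, z 30 mm. The bed is 16 mm wide and carries the bolt (underside at z 30), which slides with light friction. From x -120 to -60 there are no cheeks, down to the base at z 10: room for fingers beside the bolt.
- rear_cheeks (a point): Between the two low rear cheeks of the guide (x -140 to -120), at fixture x -130, z 40 mm, level with their tops; the bolt's tab passes 2 mm above them. They leave a channel 23 mm wide, opening to 31 over the upper 6 mm; 39 mm over their outsides.
- front_cheeks (a point): Between the two front cheeks of the guide (x -60 to 0), at their rear ends: fixture x -60, z 48 mm, level with their tops. Channel 23 mm wide (1.5 mm play each side of the bolt), opening to 31 over the upper 6 mm; 39 mm over their outsides. The bolt's tab is wider than the channel and stops against their rear ends.
- keeper_mouth (a point): Centre of the keeper's opening at its near face: fixture x 60, y 0, z 36 mm. The keeper is a closed dark steel bridge, x 60 to 80, 43 mm wide, top at z 55; opening 23 mm wide, z 28.5 to 45, with a flared mouth that begins at x 53.
- board: Dark test board 90x50x10 mm lying loose in the nest between guide and keeper, its centre at fixture x 30, underside at z 17 mm, long side across the guide. The bolt passes about 3 mm above it. Origin at the centre of its underside; its long side is its x.
- tester: Bystander to leave alone: hand-held black component tester, 52x68x20 mm; origin at the centre of its underside.
- reel: Bystander to leave alone: solder reel with green flanges, standing, 37 mm across, 62 mm tall; origin at the centre of its underside.
- tin: Bystander to leave alone: grey tin of copper wool, 42 mm across, 48 mm tall; origin at the centre of its underside.
- small_jar: Bystander to leave alone: blue jar with a cream lid, 23 mm across, 30 mm tall; origin at the centre of its underside.
There are look-alikes about, which are no part of the job. Of the things that look like the board, the smallest one is meant.

How it is judged:
On the way:
1. the bolt lies in the guide, tip towards the keeper but short of it, and has been let go (y of bolt in the frame of fixture between -0.004 and 0.004 m and z of bolt in the frame of fixture between 0.026 and 0.034 m and angle between the x axis of bolt and the x axis of fixture, either way round below 0.07 rad and angle between bolt's own z axis and vertical below 0.07 rad and x of bolt_tip in the frame of fixture between -0.04 and 0.052 m and contact force between the fingers and bolt below 0.2 N and linear speed of bolt below 0.02 m/s), for 0.2 s.
At the end, for the whole second after the job is handed in: The bolt lies in the guide (within 4 mm sideways and in height, within 4 degrees of the guide's line), its tip through the keeper and its tab within 5 mm of the guide's cheeks, at rest; the board is still in its nest (within 8 mm) (y of bolt in the frame of fixture between -0.004 and 0.004 m and z of bolt in the frame of fixture between 0.026 and 0.034 m and angle between the x axis of bolt and the x axis of fixture, either way round below 0.07 rad and angle between bolt's own z axis and vertical below 0.07 rad and x of board in the frame of fixture between 0.022 and 0.038 m and y of board in the frame of fixture between -0.008 and 0.008 m and z of board in the frame of fixture between 0.013 and 0.021 m and x of bolt_tip in the frame of fixture above 0.083 m and linear speed of bolt below 0.01 m/s); the robot touches nothing.
It fails at once if the tester moved by more than 3 cm (distance of tester from where it was at the start of the episode above 0.03 m).
It fails at once if the reel moved by more than 3 cm (distance of reel from where it was at the start of the episode above 0.03 m).
It fails at once if the tin moved by more than 3 cm (distance of tin from where it was at the start of the episode above 0.03 m).
It fails at once if the small jar moved by more than 3 cm (distance of small_jar from where it was at the start of the episode above 0.03 m).
It fails at once if the board leaves its nest (not (x of board in the frame of fixture between 0.012 and 0.048 m and y of board in the frame of fixture between -0.018 and 0.018 m and z of board in the frame of fixture between 0.005 and 0.032 m)).
It also fails if it takes over 45 s, if anything falls off the work surface, if the arm or the gripper's body presses on something with over 40 N, if the wrist force passes 120 N, or if a joint passes its speed limit or range.

## Working session

There is one attempt and no reset: what is moved stays moved. The work goes in short steps, Python scripts to look and compute and a tool call to move; the robot and the scene stay as the last step left them, time stands still between calls to the robot, and variables do not carry over. Pictures are saved under pics/ and viewed, at most 10 in all, crops included, and the job is handed in when it is done.

Besides the shell and the picture viewer there is one more tool, called by a JSON object that holds its "name" and its "arguments". move_arm: Moves the arm, as the interface text tells. Its arguments: {"type":"object","properties":{"deltas":{"type":"array","items":{"type":"number"}}},"required":["deltas"]}

```bash
mkdir -p pics; cat > h.py <<'E'
import numpy as np, cv2, pickle
from scipy.spatial.transform import Rotation as R
from bench import robot
def snap(name, out):
    o=robot.get_obs(); s=robot.snapshot(name)
    if name=="wrist":
        T=np.eye(4); T[:3,:3]=R.from_euler('xyz',o['ee_rot']).as_matrix(); T[:3,3]=o['tool_pos']
        s['T']=T@np.array(s['T_tool_cam'])
    else:
        T=np.eye(4); q=np.array(s['orientation'])
        T[:3,:3]=(q if q.shape==(3,3) else (R.from_euler('xyz',q).as_matrix() if q.size==3 else R.from_quat(q).as_matrix())); T[:3,3]=s['origin']; s['T']=T
    pickle.dump(s,open(out+'.pkl','wb')); cv2.imwrite('pics/'+out+'.png',s['image'][:,:,::-1]); return s
def load(n): return pickle.load(open(n+'.pkl','rb'))
def ray(s,u,v):
    f=s['image'].shape[0]/2/np.tan(np.radians(s['fov_y'])/2)
    d=s['T'][:3,:3]@np.array([(u-s['cx'])/f,-(v-s['cy'])/f,-1]); return s['T'][:3,3],d
def atz(s,u,v,z):
    o,d=ray(s,u,v); return o+d*(z-o[2])/d[2]
def dep(s,u,v):
    o,d=ray(s,u,v); return o+d*s['depth'][int(v),int(u)]
def cloud(s):
    f=s['image'].shape[0]/2/np.tan(np.radians(s['fov_y'])/2)
    v,u=np.mgrid[:420,:560]; D=s['depth']
    p=np.stack([(u-s['cx'])/f*D,-(v-s['cy'])/f*D,-D],-1)
    return p@s['T'][:3,:3].T+s['T'][:3,3]
E
python3 - <<'E'
from h import *
for n in ['top','side','wrist']:
    s=snap(n,n+'0'); print(n,{k:v for k,v in s.items() if k not in('image','depth')})
a=np.vstack([load('top0')['image'],load('side0')['image']])
print(robot.get_obs())
E
```

```text
top {'fov_y': 51.10707034393988, 'cx': 276.21129504680613, 'cy': 206.71653511011803, 'origin': array([0.39005971, 0.06055134, 0.95758257]), 'orientation': array([ 0.17578598,  0.03082271, -1.57315187]), 'T': array([[-0.00235442,  0.98457396, -0.17495305,  0.39005971],
       [-0.99952224, -0.00770871, -0.02993088,  0.06055134],
       [-0.03081783,  0.174799  ,  0.98412173,  0.95758257],
       [ 0.        ,  0.        ,  0.        ,  1.        ]])}
side {'fov_y': 56.34822570095176, 'cx': 282.28425828406347, 'cy': 210.74125526706786, 'origin': array([0.41693455, 0.76569651, 0.60704034]), 'orientation': array([ 0.92204199, -0.01203318, -2.91096814]), 'T': array([[-0.97345335,  0.14744447, -0.17506771,  0.41693455],
       [-0.228569  , -0.5860058 ,  0.77740171,  0.76569651],
       [ 0.01203289,  0.79677935,  0.60415054,  0.60704034],
       [ 0.        ,  0.        ,  0.        ,  1.        ]])}
wrist {'fov_y': 66.67736986551586, 'cx': 279.324220449978, 'cy': 210.55859886455292, 'T_tool_cam': array([[ 2.94065389e-04,  9.69793335e-01,  2.43927859e-01,
         6.98866145e-02],
       
[... 490 characters left out ...]
      ]])}
{'time': 0.15, 'joint_positions': array([ 1.11189041e+00,  8.77859990e-02,  1.37189655e+00, -4.79872265e-05,
        1.68357616e+00, -1.03111620e-01]), 'qvel': array([ 0.00237742, -0.00273315, -0.00210909,  0.00055258,  0.00179447,
        0.00017365]), 'joint_torque': array([ 1.25923711e-03, -3.40644193e+01, -3.02792501e+01,  7.18657183e-02,
        3.05256201e-02, -1.33358385e-04]), 'tool_pos': array([0.19142583, 0.51517043, 0.20457797]), 'ee_rot': array([-3.13993054e+00, -1.24047663e-04,  2.78579289e+00]), 'wrist_force': array([ 0.11869879, -0.10820671,  0.21638458]), 'wrist_torque': array([0.03935627, 0.0173664 , 0.01068799]), 'finger_force': 0.0, 'width': 0.09388519268115224}
```

View pics/top0.png

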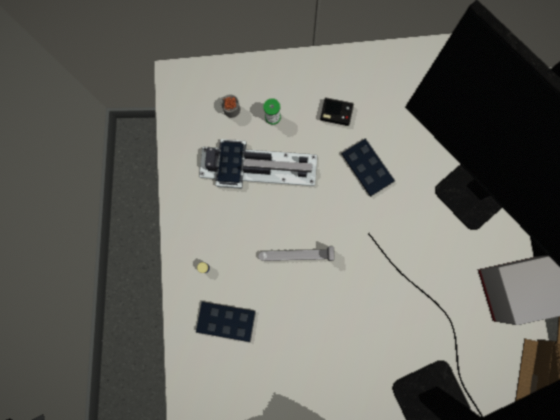

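View pics/side0.png

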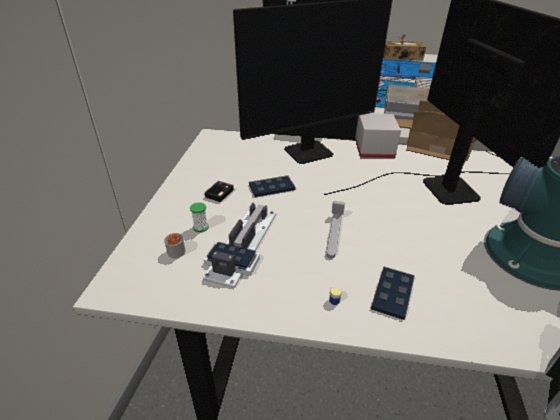

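Top view: fixture from keeper (208,160) to rear end (317,168). The bolt's tip is at (262,255) and its tab at (330,252). The jar is at (203,268), the reel at (272,110), the tin at (231,106) and the tester at (337,112). The side view shows the same layout, with both the keeper and the bolt tip pointing to +y.

```bash
python3 - <<'E'
from h import *
s=load('top0')
for n,u,v in [('keeper',209,159),('rear',312,168),('tip',263,255),('mid',295,255),('tab',331,250),('jar',203,268),('desk',300,215),('desk2',180,330),('board',231,160),('reel',272,105),('tin',231,103)]: print(n,dep(s,u,v).round(4))
# bolt via height mask
P=cloud(s)
m=(P[...,2]>.006)&(P[...,2]<.06)
m[:235]=0;m[275:]=0;m[:,:245]=0;m[:,350:]=0
b=P[m]; lo=b[b[:,2]<.02]; hi=b[b[:,2]>.03]
print(len(lo),len(hi),lo.mean(0),hi.mean(0),lo[:,1].min(),lo[:,1].max(),np.median(lo[:,2]))
print('bar',cv2.fitLine(lo[:,:2].astype(np.float32),cv2.DIST_HUBER,0,.01,.01).ravel())
s=load('side0')
for n,u,v in [('tip',332,250),('tab',338,207),('keeper',225,262),('rear',270,214),('desk',290,260),('jar',336,291)]: print(n,dep(s,u,v).round(4))
E
```

```text
keeper [0.6558 0.2319 0.0536]
rear [0.6453 0.0096 0.0098]
tip [0.4533 0.1182 0.008 ]
mid [0.4528 0.0493 0.0116]
tab [ 0.4604 -0.0246  0.0469]
jar [0.4252 0.2435 0.0288]
desk [ 5.414e-01  3.730e-02 -3.000e-04]
desk2 [0.296  0.2947 0.0004]
board [0.6602 0.1879 0.0288]
reel [0.7862 0.0976 0.0303]
tin [0.7862 0.1878 0.0445]
648 92 [0.45353958 0.05305275 0.01198644] [ 0.45449555 -0.02445028  0.04475192] -0.020436627317401423 0.1266871367978479 0.012043446113802148
bar [ 0.02425393 -0.99970585  0.45353958  0.05305275]
tip [0.449  0.1145 0.0127]
tab [ 0.4536 -0.0183  0.0352]
keeper [0.6521 0.239  0.0466]
rear [0.6166 0.0178 0.0099]
desk [ 0.5357  0.1532 -0.0018]
jar [0.4256 0.2461 0.0295]
```

{"name": "move_arm", "arguments": {"deltas": [0, 0, 1.215, -48.2, -26.3, 0, -1, 0, 0, 1.215, -48.2, -26.3, 0, -1, 0, 0, 1.215, -48.2, -26.3, 0, -1, 0, 0, 1.215, -48.2, -26.3, 0, -1, 0, 0, 1.215, -48.2, -26.3, 0, -1, 0, 0, 1.215, -48.2, -26.3, 0, -1, 0, 0, 1.215, -48.2, -26.3, 0, -1, 0, 0, 1.215, -48.2, -26.3, 0, -1]}}

```text
time: 0.95
tool_pos: [0.4548, 0.2119, 0.2053]
ee_rot: [-3.142, -0.0, 1.58]
wrist_force: [0.4, 0.7, -0.5]
width: 0.094
finger_force: 0.0
```

```bash
cat >> h.py <<'E'
def togo(pos,yaw):
    "turn (tool z) and shift (cm, tool axes) from the measured pose to a tool-down pose"
    o=robot.get_obs(); A=R.from_euler('xyz',o['ee_rot']); B=R.from_euler('xyz',[np.pi,0,yaw])
    print('from',o['tool_pos'].round(4),o['ee_rot'].round(3),'t',round(o['time'],2),'go',(A.inv()*B).as_rotvec().round(4),(A.inv().apply(np.array(pos)-o['tool_pos'])*100).round(2))
E
python3 -c "
from h import *
togo([.55,.1,.2],np.pi/2)"
```

```text
from [0.4548 0.2119 0.2053] [-3.142 -0.     1.58 ] t 0.95 go [-0.0001 -0.0003  0.0088] [-11.27   9.42   0.53]
```

{"name": "move_arm", "arguments": {"deltas": [0, 0, 0.009, -11.3, 9.4, 0.5, -1, 0, 0, 0.009, -11.3, 9.4, 0.5, -1, 0, 0, 0.009, -11.3, 9.4, 0.5, -1, 0, 0, 0.009, -11.3, 9.4, 0.5, -1, 0, 0, 0.009, -11.3, 9.4, 0.5, -1, 0, 0, 0.009, -11.3, 9.4, 0.5, -1]}}

```text
time: 1.55
tool_pos: [0.5491, 0.1029, 0.2003]
ee_rot: [-3.141, -0.001, 1.578]
wrist_force: [0.3, 0.1, 0.1]
width: 0.0941
finger_force: 0.0
```

```bash
python3 -c "
from h import *
print(robot.get_obs()['tool_pos'],robot.get_obs()['ee_rot'])
snap('wrist','w1')"
```

```text
[0.54905714 0.1028677  0.20032233] [-3.14088510e+00 -5.72643608e-04  1.57764243e+00]
```

View pics/w1.png

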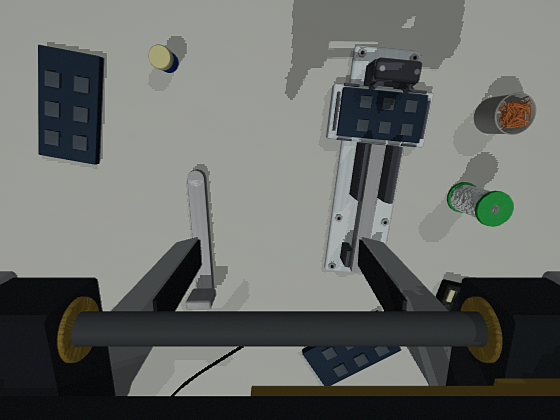

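Wrist view: the bolt runs from its tip at (198,172) to its tab at (202,297). The fixture's keeper is at (393,70), the board at (385,112), the bed runs down (370,200), and the base's rear corner is near (333,267). Both point up the image, towards +y.

```bash
python3 - <<'E'
from h import *
def rect(p,n):
    r=cv2.minAreaRect((p[:,:2]*1000).astype(np.float32)); print(n,len(p),'c',np.round(r[0],1),'size',np.round(r[1],1),'ang',round(r[2],2),'z',np.median(p[:,2]).round(4))
for nm in ['w1','top0']:
    s=load(nm);P=cloud(s).reshape(-1,3);print(nm)
    F=P[(P[:,0]>.59)&(P[:,0]<.72)&(P[:,1]>-.02)&(P[:,1]<.29)]
    if nm=='w1':
        v,u=np.mgrid[:420,:560]; q=((v<238)&(u<445)&(u>320)).ravel()
        F=P[q]
    h=F[:,2]
    rect(F[(h>.0525)&(h<.058)],'keeper top')
    rect(F[(h>.0455)&(h<.0505)],'front cheeks')
    rect(F[(h>.028)&(h<.032)&(F[:,1]<.15)],'bed')
    rect(F[(h>.0255)&(h<.0285)],'board')
    rect(F[(h>.008)&(h<.0115)],'base')
    B=P[(P[:,0]>.41)&(P[:,0]<.49)&(P[:,1]>-.05)&(P[:,1]<.15)];h=B[:,2]
    rect(B[(h>.0105)&(h<.0135)],'bar');rect(B[(h>.044)&(h<.049)],'tab')
    l=B[(h>.0105)&(h<.0135)]; print(cv2.fitLine(l[:,:2].astype(np.float32),cv2.DIST_HUBER,0,.01,.01).ravel(), l[:,1].max(), B[h>.02][:,1].min())
E
```

```text
w1
keeper top 1004 c [661.1 228.4] size [20.1 43.3] ang 85.44 z 0.0557
front cheeks 846 c [656.6 168.6] size [140.  42.] ang 86.06 z 0.0483
bed 1240 c [646.8 101.7] size [98.5 31.9] ang 85.15 z 0.0308
board 3141 c [654. 145.] size [184.6  89.9] ang 84.98 z 0.0264
base 2842 c [645.6 151.4] size [216.   89.4] ang 85.44 z 0.0106
bar 1309 c [453.2  52.5] size [ 22.2 149.8] ang 2.31 z 0.0128
tab 233 c [455.7 -25.9] size [29.4 12.4] ang 1.87 z 0.0466
[ 0.05485577 -0.99849427  0.45435557  0.06058208] 0.12738311674138206 -0.0321694876371679
top0
keeper top 162 c [653.7 173.8] size [132.4  42.1] ang 82.03 z 0.0549
front cheeks 154 c [655.5 168.8] size [137.1  41.6] ang 85.1 z 0.0475
bed 401 c [645.5  80.5] size [139.   32.9] ang 84.93 z 0.03
board 534 c [650.9 127.5] size [222.7  89.7] ang 83.59 z 0.0267
base 922 c [655.  130.3] size [101.3 260.3] ang 1.21 z 0.0099
bar 406 c [453.8  53.6] size [ 20.  146.2] ang 1.57 z 0.012
tab 61 c [455.3 -24.7] size [27.2 10.9] ang 4.31 z 0.0461
[ 0.0202763  -0.9997944   0.4535446   0.05197713] 0.12658595188346428 -0.031144718859823964
```

```bash
python3 -c "
from h import *
togo([.4534,.0335,.08],1.606)"
```

```text
from [0.549  0.1032 0.2006] [-3.141e+00 -1.000e-03  1.578e+00] t 1.6 go [-0.0002 -0.0005 -0.0275] [-6.91 -9.61 12.06]
```

{"name": "move_arm", "arguments": {"deltas": [0, 0, -0.028, -6.9, -9.6, 12, -1, 0, 0, -0.028, -6.9, -9.6, 12, -1, 0, 0, -0.028, -6.9, -9.6, 12, -1, 0, 0, -0.028, -6.9, -9.6, 12, -1, 0, 0, -0.028, -6.9, -9.6, 12, -1, 0, 0, -0.028, -6.9, -9.6, 12, -1, 0, 0, -0.028, -6.9, -9.6, 12, -1]}}

```text
time: 2.3
tool_pos: [0.4562, 0.0334, 0.0827]
ee_rot: [3.137, 0.0, 1.606]
wrist_force: [-0.4, 0.4, 1.1]
width: 0.0939
finger_force: 0.0
```

```bash
python3 -c "
from h import *
s=snap('wrist','w2')
togo([.4534,.0335,.003],1.606)
P=cloud(s);B=P[(P[...,0]>.41)&(P[...,0]<.49)&(P[...,1]>.055)&(P[...,1]<.16)]
l=B[(B[:,2]>.009)&(B[:,2]<.015)];print(len(l),np.median(l[:,2]),cv2.fitLine(l[:,:2].astype(np.float32),cv2.DIST_HUBER,0,.01,.01).ravel(), l[:,1].max())"
```

```text
from [0.4562 0.0333 0.0826] [3.137 0.    1.606] t 2.35 go [0.0044 0.0001 0.0003] [ 0.03 -0.31  7.96]
2370 0.012909908945402088 [ 0.02614923 -0.99965805  0.45245886  0.0913157 ] 0.12751736406578304
```

View pics/w2.png

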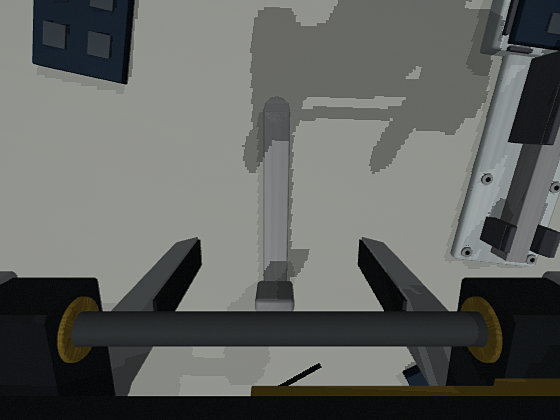

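The bolt lies between the open fingers: tip at (277,100), tab at (275,293). It is centred and straight, so I go down and grip it.

{"name": "move_arm", "arguments": {"deltas": [0, 0, 0, 0, 0, 4, -1, 0, 0, 0, 0, 0, 7, -1, 0, 0, 0, 0, 0, 7.7, -1, 0, 0, 0, 0, 0, 7.7, -1, 0, 0, 0, 0, 0, 7.7, 0, 0, 0, 0, 0, 0, 7.7, 0.9, 0, 0, 0, 0, 0, 7.7, 0.9, 0, 0, 0, 0, 0, 7.7, 0.9]}}

```text
time: 3.15
tool_pos: [0.4549, 0.0325, 0.0045]
ee_rot: [3.14, 0.0, 1.605]
wrist_force: [-0.2, -0.0, -0.3]
width: 0.0657
finger_force: 0.0
```

{"name": "move_arm", "arguments": {"deltas": [0, 0, 0, 0, 0, 0, 1, 0, 0, 0, 0, 0, 0, 1, 0, 0, 0, 0, 0, 0, 1, 0, 0, 0, 0, 0, 0, 1]}}

```text
time: 3.55
tool_pos: [0.454, 0.0325, 0.0034]
ee_rot: [-3.141, -0.0, 1.605]
wrist_force: [0.5, -0.7, 0.0]
width: 0.0331
finger_force: 0.0
```

{"name": "move_arm", "arguments": {"deltas": [0, 0, 0, 0, 0, 0, 1, 0, 0, 0, 0, 0, 0, 1, 0, 0, 0, 0, 0, 0, 1, 0, 0, 0, 0, 0, 0, 1]}}

```text
time: 3.95
tool_pos: [0.4538, 0.0325, 0.0034]
ee_rot: [-3.141, -0.0, 1.605]
wrist_force: [-1.0, -1.1, 0.5]
width: 0.0196
finger_force: 30.0
```

{"name": "move_arm", "arguments": {"deltas": [0, 0, 0, 0, 0, -3, 1, 0, 0, 0, 0, 0, -7, 1, 0, 0, 0, 0, 0, -11, 1, 0, 0, 0, 0, 0, -11, 1, 0, 0, 0, 0, 0, -11, 1, 0, 0, 0, 0, 0, -11, 1]}}

```text
time: 4.55
tool_pos: [0.4524, 0.0326, 0.1109]
ee_rot: [-3.137, -0.0, 1.605]
wrist_force: [0.6, 0.4, -3.8]
width: 0.0197
finger_force: 30.0
```

```bash
python3 -c "
from h import *
o=robot.get_obs();print(o['width'],o['finger_force'],o['wrist_force'])
s=snap('wrist','w3')
# view spot: TCP at fixture x -85, hover
f=np.array([.0837,.9965]);O=np.array([.6552,.1586])
p=O-.115*f; togo([p[0],p[1],.12],np.arctan2(f[1],f[0]))"
```

```text
0.019661008137988607 29.990978837013245 [ 0.58769143  0.4189344  -3.80634943]
from [0.4523 0.0326 0.1107] [-3.136 -0.     1.605] t 4.6 go [-0.0053 -0.0002  0.1178] [ 0.48 19.35 -1.04]
```

{"name": "move_arm", "arguments": {"deltas": [0, 0, 0.118, 0.5, 19.3, -1, 1, 0, 0, 0.118, 0.5, 19.3, -1, 1, 0, 0, 0.118, 0.5, 19.3, -1, 1, 0, 0, 0.118, 0.5, 19.3, -1, 1, 0, 0, 0.118, 0.5, 19.3, -1, 1, 0, 0, 0.118, 0.5, 19.3, -1, 1, 0, 0, 0.118, 0.5, 19.3, -1, 1, 0, 0, 0.118, 0.5, 19.3, -1, 1]}}

```text
time: 5.4
tool_pos: [0.6455, 0.0441, 0.1236]
ee_rot: [-3.141, -0.0, 1.487]
wrist_force: [-0.6, 0.4, -2.9]
width: 0.0195
finger_force: 30.0
```

```bash
python3 -c "
from h import *
print(robot.get_obs()['tool_pos'],robot.get_obs()['ee_rot'])
s=snap('wrist','w4')
I=s['image'][0:300,180:420];cv2.imwrite('pics/w4c.png',cv2.resize(I,None,fx=2,fy=2,interpolation=2)[:,:,::-1])"
```

```text
[0.64552347 0.0440789  0.12360589] [-3.14106710e+00 -4.63385719e-05  1.48679011e+00]
```

View pics/w4c.png

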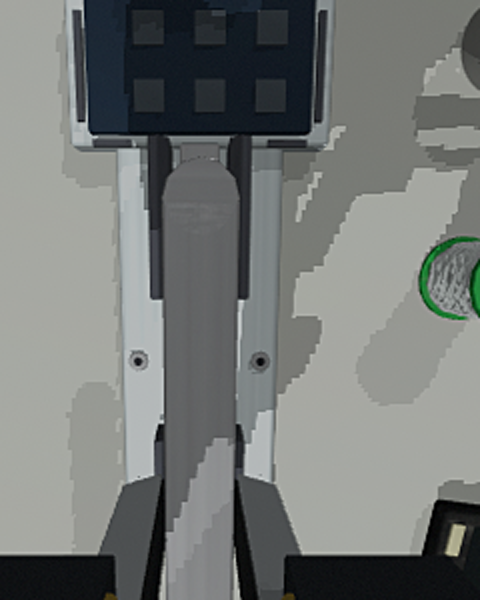

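Crop of the wrist view (2x): the held bolt, tip at (200,160), lies almost over the guide. The front cheeks show on both sides at x 158 and 240, from row 137 to row 298, and the board is above. The bed seems to be centred near 200.

```bash
python3 - <<'E'
from h import *
s=load('w4');P=cloud(s); T=np.array([.64552,.04408]);yaw=1.48679
c,sn=np.cos(yaw),np.sin(yaw)
X=(P[...,:2]-T)@np.array([c,sn]); Y=(P[...,:2]-T)@np.array([sn,-c]); Z=P[...,2]  # tool x, tool y
X*=1000;Y*=1000
v,u=np.mgrid[:420,:560]; ok=(s['depth']>0)&(v<240)
def slices(m,name,lo,hi,st):
    r=[]
    for a in np.arange(lo,hi,st):
        k=m&(X>a)&(X<=a+st)
        if k.sum()>4:
            y=Y[k]; r.append((a+st/2,y.min(),y.max()))
    r=np.array(r); 
    if len(r): 
        mid=(r[:,1]+r[:,2])/2; p=np.polyfit(r[:,0],mid,1)
        print(name,'n',len(r),'width med',np.median(r[:,2]-r[:,1]).round(1),'mid=%.4f x + %.2f'%tuple(p),'resid',np.std(mid-np.polyval(p,r[:,0])).round(2),'X',X[m].min().round(1),X[m].max().round(1))
c_=ok&(abs(Y)<30)
slices(c_&(Z>.044)&(Z<.052)&(X<140)&(X>35),'cheeks',55,112,3)
slices(ok&(abs(Y)<60)&(Z>.007)&(Z<.013)&(X>20),'base',40,105,3)
slices(ok&(Z>.0245)&(Z<.0295)&(abs(Y)<60)&(X>115),'board',118,170,3)
slices(c_&(Z>.10)&(Z<.14)&(X<130),'bolt',30,90,3)
m=c_&(Z>.10)&(Z<.14)&(X<130);print('bolt top z',np.median(Z[m]), 'keeper n',(ok&(Z>.0535)&(Z<.058)&(X>150)).sum())
k=c_&(Z>.044)&(Z<.052)
for sg in(-1,1):
    q=k&(Y*sg>0)&(X>35)&(X<140);print('cheek side',sg,np.percentile(X[q],[0,1,99,100]).round(1),np.percentile(Y[q],[1,99]).round(1))
E
```

```text
cheeks n 19 width med 38.3 mid=-0.0004 x + 0.45 resid 0.18 X 55.2 115.3
base n 22 width med 70.9 mid=0.0040 x + 0.08 resid 0.24 X 20.1 116.5
board n 17 width med 89.2 mid=0.0001 x + 0.43 resid 0.1 X 119.7 167.3
bolt n 20 width med 19.5 mid=0.0012 x + 0.74 resid 0.1 X 8.1 95.1
bolt top z 0.13292158806965032 keeper n 0
cheek side -1 [ 55.2  55.9 114.4 115.3] [-19. -12.]
cheek side 1 [ 55.2  56.  114.6 115.2] [12.6 19.8]
```

{"name": "move_arm", "arguments": {"deltas": [0, 0, 0, 1.5, -0.03, 1, 1, 0, 0, 0, 3.2, -0.03, 3, 1, 0, 0, 0, 3.2, -0.03, 5, 1, 0, 0, 0, 3.2, -0.03, 6, 1, 0, 0, 0, 3.2, -0.03, 6.5, 1, 0, 0, 0, 3.2, -0.03, 6.5, 1]}}

```text
time: 6.05
tool_pos: [0.6487, 0.0761, 0.0579]
ee_rot: [-3.141, -0.0, 1.487]
wrist_force: [0.7, 0.3, -3.6]
width: 0.0199
finger_force: 30.0
```

{"name": "move_arm", "arguments": {"deltas": [0, 0, 0, 0, 0, 0.4, 1, 0, 0, 0, 0, 0, 0.8, 1, 0, 0, 0, 0, 0, 1.2, 1, 0, 0, 0, 0, 0, 1.6, 1, 0, 0, 0, 0, 0, 2.0, 1, 0, 0, 0, 0, 0, 2.3, 1, 0, 0, 0, 0, 0, 2.3, 1, 0, 0, 0, 0, 0, 2.3, 1]}}

```text
time: 6.85
tool_pos: [0.6492, 0.076, 0.0354]
ee_rot: [-3.141, -0.0, 1.487]
wrist_force: [0.7, 0.9, -2.9]
width: 0.0191
finger_force: 30.0
```

```bash
cat > rel.py <<'E'
from h import *
import sys
o=robot.get_obs(); s=snap('wrist',sys.argv[1]); P=cloud(s); T=o['tool_pos'][:2];yaw=o['ee_rot'][2]
print(o['tool_pos'].round(4),o['wrist_force'].round(2),o['width'])
c,sn=np.cos(yaw),np.sin(yaw)
X=1000*(P[...,:2]-T)@np.array([c,sn]); Y=1000*(P[...,:2]-T)@np.array([sn,-c]); Z=P[...,2]
v,u=np.mgrid[:420,:560]; ok=(s['depth']>0)&(v<int(sys.argv[2]) )&(abs(Y)<30)
def sl(m,n):
    r=np.array([(a,Y[k].min(),Y[k].max()) for a in np.arange(-100,140,3) if (k:=m&(X>a)&(X<=a+3)).sum()>4])
    if len(r)<3: print(n,'few');return
    mid=r[:,1:].mean(1); p=np.polyfit(r[:,0],mid,1); print(n,len(r),'w',np.median(r[:,2]-r[:,1]).round(1),'mid %.4f x + %.2f'%tuple(p),'X',X[m].min().round(1),X[m].max().round(1),'z',np.median(Z[m]).round(4))
a,b=float(sys.argv[3]),float(sys.argv[4])
sl(ok&(Z>.046)&(Z<.052)&(X>a)&(X<b),'cheeks')
sl(ok&(abs(Y)<11)&(Z>.037)&(Z<.0455)&(X>a)&(X<130),'bolt')
E
python3 rel.py w5 240 10 82
```

```text
[0.6492 0.076  0.0354] [ 0.67  0.89 -2.92] 0.019096744894372516
cheeks 23 w 38.5 mid -0.0098 x + -0.01 X 11.1 82.0 z 0.0485
bolt 29 w 19.7 mid 0.0017 x + 0.75 X 10.0 95.0 z 0.0446
```

```bash
sed -i 's/^o=robot.get_obs(); s=snap.*;P=/&/' rel.py; python3 rel.py w6 230 30 80
```

```text
[0.6493 0.076  0.0356] [-0.05 -0.54 -3.19] 0.020130905591049415
cheeks 17 w 38.6 mid 0.0017 x + -0.80 X 30.0 80.0 z 0.0485
bolt 22 w 19.8 mid -0.0015 x + 0.98 X 30.0 94.9 z 0.0447
```

{"name": "move_arm", "arguments": {"deltas": [0, 0, 0, 0, -0.16, 0, 1, 0, 0, 0, 0, -0.16, 0, 1, 0, 0, 0, 0, -0.16, 0, 1, 0, 0, 0, 0, -0.16, 0, 1]}}

```text
time: 7.35
tool_pos: [0.6476, 0.0761, 0.0356]
ee_rot: [3.141, -0.0, 1.487]
wrist_force: [-0.5, -0.7, -3.2]
width: 0.0196
finger_force: 30.0
```

```bash
python3 rel.py w7 230 30 80
```

```text
[0.6476 0.0761 0.0356] [-0.51 -0.67 -3.17] 0.019571917413112545
cheeks 17 w 38.6 mid 0.0019 x + 0.84 X 30.0 80.0 z 0.0484
bolt 22 w 21.3 mid 0.0153 x + -0.88 X 30.0 95.0 z 0.0447
```

{"name": "move_arm", "arguments": {"deltas": [0, 0, 0, 0, 0, 0.1, 1, 0, 0, 0, 0, 0, 0.2, 1, 0, 0, 0, 0, 0, 0.25, 1, 0, 0, 0, 0, 0, 0.25, 1]}}

```text
time: 7.8
tool_pos: [0.6477, 0.0761, 0.0335]
ee_rot: [3.141, -0.0, 1.487]
wrist_force: [-1.2, 0.7, -0.3]
width: 0.0194
finger_force: 30.0
```

{"name": "move_arm", "arguments": {"deltas": [0, 0, 0, 0, 0, 0, -0.3, 0, 0, 0, 0, 0, 0, -0.3, 0, 0, 0, 0, 0, 0, -0.3, 0, 0, 0, 0, 0, 0, -0.3, 0, 0, 0, 0, 0, 0, -0.3, 0, 0, 0, 0, 0, 0, -0.3]}}

```text
time: 8.4
tool_pos: [0.6477, 0.0761, 0.033]
ee_rot: [3.142, -0.0, 1.487]
wrist_force: [-0.2, -0.5, -0.3]
width: 0.0603
finger_force: 0.0
```

```bash
python3 rel.py w8 230 30 80
```

```text
[0.6477 0.0761 0.033 ] [-0.2  -0.5  -0.28] 0.06032316802422592
cheeks 17 w 38.6 mid 0.0001 x + 0.97 X 30.1 79.9 z 0.0486
bolt 22 w 21.5 mid 0.0140 x + -0.78 X 30.0 94.9 z 0.0429
```

View pics/w8.png

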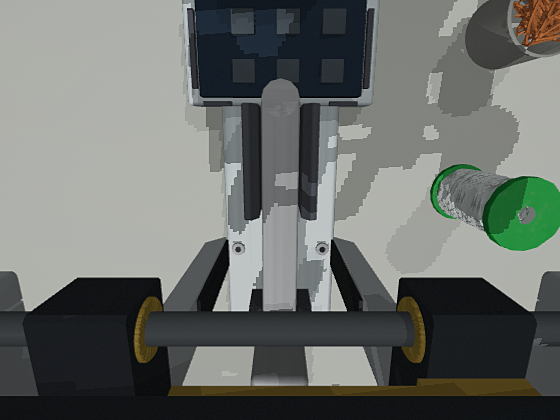

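The bolt lies in the guide, between the front cheeks (247 and 313). Its tip is at (282,85), over the board's edge and short of the keeper, and the fingers are clear. Next I raise, move behind the tab, and close.

{"name": "move_arm", "arguments": {"deltas": [0, 0, 0, 0, 0, -3.5, -0.3, 0, 0, 0, 0, 0, -7, -0.3, 0, 0, 0, 0, 0, -7.5, 1, 0, 0, 0, -4, 0, -7.5, 1, 0, 0, 0, -8, 0, -7.5, 1, 0, 0, 0, -9, 0, -7.5, 1, 0, 0, 0, -9, 0, -7.5, 1, 0, 0, 0, -9, 0, -7.5, 1]}}

```text
time: 9.25
tool_pos: [0.6399, -0.0128, 0.1074]
ee_rot: [-3.141, -0.001, 1.487]
wrist_force: [-0.8, 0.3, 0.0]
width: 0.017
finger_force: 0.0
```

{"name": "move_arm", "arguments": {"deltas": [0, 0, 0, 0, 0.1, 0, 1, 0, 0, 0, 0, 0.1, 3, 1, 0, 0, 0, 0, 0.1, 5, 1, 0, 0, 0, 0, 0.1, 5.7, 1, 0, 0, 0, 0, 0.1, 5.7, 1, 0, 0, 0, 0, 0.1, 5.7, 1]}}

```text
time: 9.85
tool_pos: [0.6418, -0.0131, 0.052]
ee_rot: [3.14, -0.0, 1.488]
wrist_force: [-0.9, -0.9, -0.1]
width: 0.0005
finger_force: 0.0
```

```bash
python3 -c "
from h import *
o=robot.get_obs();print(o['tool_pos'],o['width'],o['wrist_force'])
snap('wrist','w9')"
```

```text
[ 0.64179111 -0.01307141  0.05198576] 0.0005212020851462879 [-0.89923847 -0.85064148 -0.13256486]
```

View pics/w9.png

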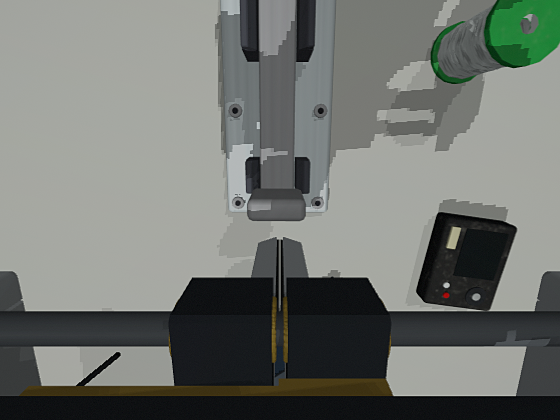

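Closed fingers at (280,245) sit right behind the tab at (277,207), centred. I push slowly.

{"name": "move_arm", "arguments": {"deltas": [0, 0, 0, 0.6, 0, 0, 1, 0, 0, 0, 1.1, 0, 0, 1, 0, 0, 0, 1.5, 0, 0, 1, 0, 0, 0, 2.0, 0, 0, 1, 0, 0, 0, 2.5, 0, 0, 1, 0, 0, 0, 3.0, 0, 0, 1, 0, 0, 0, 3.5, 0, 0, 1, 0, 0, 0, 4.0, 0, 0, 1]}}

```text
time: 10.7
tool_pos: [0.6447, 0.0263, 0.0513]
ee_rot: [3.141, 0.0, 1.487]
wrist_force: [-0.0, -3.9, 2.9]
width: 0.0005
finger_force: 1.5
```

{"name": "move_arm", "arguments": {"deltas": [0, 0, 0, 0.5, 0, 0, 1, 0, 0, 0, 1.0, 0, 0, 1, 0, 0, 0, 1.5, 0, 0, 1, 0, 0, 0, 2.0, 0, 0, 1, 0, 0, 0, 2.4, 0, 0, 1, 0, 0, 0, 2.4, 0, 0, 1]}}

```text
time: 11.3
tool_pos: [0.6464, 0.0514, 0.0507]
ee_rot: [-3.141, -0.001, 1.488]
wrist_force: [0.5, -1.2, 0.6]
width: 0.0005
finger_force: 0.2
```

```bash
python3 -c "
from h import *
o=robot.get_obs();print(o['tool_pos'],o['width'],o['wrist_force'])
snap('wrist','w10')"
```

```text
[0.64635837 0.05137423 0.05074089] 0.00050671664066167 [ 0.48688949 -1.19787514  0.6479031 ]
```

View pics/w10.png

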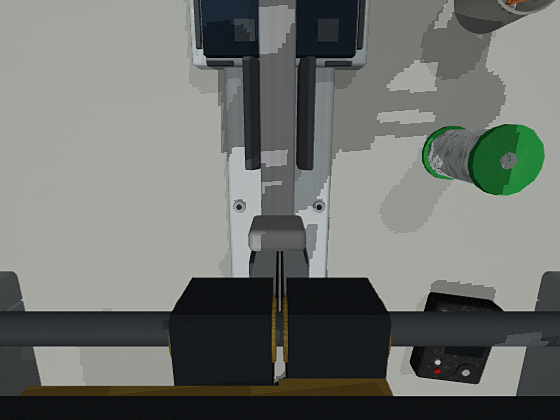

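The bolt runs straight between the cheeks. Its tab is at (277,232), about 28 mm from the cheeks' ends at row 168. I keep pushing through the keeper.

{"name": "move_arm", "arguments": {"deltas": [0, 0, 0, 0.4, 0, 0, 1, 0, 0, 0, 0.8, 0, 0, 1, 0, 0, 0, 1.2, 0, 0, 1, 0, 0, 0, 1.6, 0, 0, 1, 0, 0, 0, 2.0, 0, 0, 1, 0, 0, 0, 2.3, 0, 0, 1, 0, 0, 0, 2.4, 0, 0, 1, 0, 0, 0, 2.4, 0, 0, 1]}}

```text
time: 12.15
tool_pos: [0.6485, 0.0745, 0.0511]
ee_rot: [3.141, -0.001, 1.487]
wrist_force: [0.1, -0.5, -0.5]
width: 0.0004
finger_force: 0.4
```

{"name": "move_arm", "arguments": {"deltas": [0, 0, 0, 0.1, 0, 0, 1, 0, 0, 0, 0.2, 0, 0, 1, 0, 0, 0, 0.2, 0, 0, 1]}}

```text
time: 12.45
tool_pos: [0.6487, 0.076, 0.0511]
ee_rot: [3.141, -0.0, 1.487]
wrist_force: [0.3, -1.2, 0.9]
width: 0.0004
finger_force: 0.9
```

Now about 2–3 mm from home. I push in 1 mm steps until it meets the stop.

{"name": "move_arm", "arguments": {"deltas": [0, 0, 0, 0.1, 0, 0, 1, 0, 0, 0, 0.2, 0, 0, 1, 0, 0, 0, 0.2, 0, 0, 1]}}

```text
time: 12.75
tool_pos: [0.6488, 0.0782, 0.051]
ee_rot: [3.141, -0.0, 1.487]
wrist_force: [-0.2, -2.1, 0.7]
width: 0.0005
finger_force: 0.9
```

{"name": "move_arm", "arguments": {"deltas": [0, 0, 0, 0.1, 0, 0, 1, 0, 0, 0, 0.1, 0, 0, 1, 0, 0, 0, 0.1, 0, 0, 1]}}

```text
time: 13.05
tool_pos: [0.6489, 0.0787, 0.051]
ee_rot: [3.142, 0.0, 1.487]
wrist_force: [-0.7, -3.9, 1.2]
width: 0.001
finger_force: 1.6
```

{"name": "move_arm", "arguments": {"deltas": [0, 0, 0, 0.1, 0, 0, 1, 0, 0, 0, 0.1, 0, 0, 1, 0, 0, 0, 0.1, 0, 0, 1]}}

```text
time: 13.35
tool_pos: [0.6489, 0.0788, 0.0511]
ee_rot: [-3.142, 0.002, 1.486]
wrist_force: [-0.8, -5.5, 1.1]
width: 0.0002
finger_force: 2.6
```

{"name": "move_arm", "arguments": {"deltas": [0, 0, 0, 0.1, 0, 0, 1, 0, 0, 0, 0.1, 0, 0, 1, 0, 0, 0, 0.1, 0, 0, 1]}}

```text
time: 13.65
tool_pos: [0.6489, 0.0789, 0.0511]
ee_rot: [-3.141, 0.004, 1.486]
wrist_force: [0.7, -7.3, 1.8]
width: 0.0006
finger_force: 3.5
```

It has stopped solidly at fixture x -80, as expected. I back off, raise and check.

{"name": "move_arm", "arguments": {"deltas": [0, 0, 0, -1, 0, 0, 1, 0, 0, 0, -3, 0, 0, 1, 0, 0, 0, -3, 0, -4, 1, 0, 0, 0, -3, 0, -8, 1, 0, 0, 0, -2, 0, -12, 1, 0, 0, 0, 0, 0, -13, 1, 0, 0, 0, 0, 0, -13, 1, 0, 0, 0, 0, 0, -13, 1]}}

```text
time: 14.45
tool_pos: [0.6485, 0.0814, 0.1799]
ee_rot: [-3.14, -0.0, 1.488]
wrist_force: [-0.6, -1.1, 0.4]
width: 0.0006
finger_force: 0.0
```

```bash
python3 -c "
from h import *
o=robot.get_obs();print(o['tool_pos'],o['wrist_force'],o['time'])
snap('wrist','w11')"
```

```text
[0.64854739 0.0814231  0.1798792 ] [-0.62266288 -1.06359167  0.44558902] 14.45
```

View pics/w11.png

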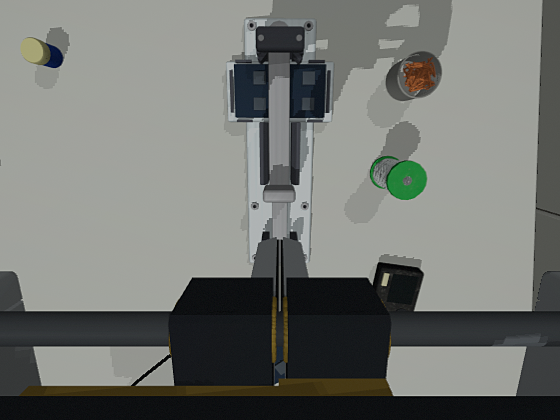

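The bolt's tab (279,192) is against the cheeks' ends and its tip passes through the keeper (280,42). The board is in its nest, the bystanders have not moved, and the gripper is clear.

```bash
python3 -c "
from bench import robot
print(robot.close_job())"
```

```text
the job is handed in; nothing more can be done
None
```

The job is handed in: the bolt was laid in the guide and released, then pushed until its tab stopped against the cheeks with the tip through the keeper; the last picture shows the board in its nest, the bystanders in place and the gripper clear, and no verdict came back.

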